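# Try the display-case catch and hold the lid open

## Robot

A 6-joint arm with a two-finger parallel gripper is mounted at the origin on the work surface. World frame = base frame: x ahead of the robot, y to its left, z up, the work surface at z = 0. Lengths are in m, angles in rad, forces in N, time in s.
With the tool pointing down it reaches from about 0.275 to 1 m from the base axis. Payload 8.4 kg.
Tool frame: the origin (TCP) lies on the centre line of the jaws, within the pads' length; the fingertips stand 17 mm ahead of it and the grasp point (between the pads) lies 2 mm behind it (bot.tcp_to_tips is the z of the fingertips in the tool frame, in m); z points along the fingers, y is the line along which they close (so a half turn about z gives the same grasp; the last joint's range is limited). The gripper opens to 85 mm and grips with 20 to 120 N. Pads are 22 mm wide; open, the fingers measure 114 mm over their backs; the gripper's body (76 mm by 85 mm) begins 54 mm behind the grasp point. The pads swing forward as they close: fully open they stand 13 mm farther back than shut.
Start: joints at [-1.292, 0.353, 1.633, -0, 1.155, -0.002], TCP at [0.173, -0.601, 0.248] pointing down, gripper open.
Joint ranges: [-2.63, 2.63], [-0.92, 2.1], [0.06, 2.66], [-1.3, 4.44], [0, 2.69], [-3.02, 3.02]. Speed limits (rad/s): [2.22, 2.22, 2.79, 3.14, 3.14, 3.14].

## Interface

Orientations are given as a unit quaternion [x, y, z, w].
In Python, from workcell import bot, hand, kinematics, get_obs, vision, hand_in gives the robot as it stands. The module is installed in compiled form; this text tells all that it offers. Calls block until the motion is done:
- bot.reach(position, orientation): joint-space move of the TCP to a pose.
- bot.servo_line(position, ori=None, velocity=0.15): straight line of the TCP; ori=None keeps the orientation; velocity is the mean speed in m/s.
- bot.goto_joints(angles): joint-space move.
- hand.move_gripper(opening, strength=None): finger opening in m; strength is the grip in N (None keeps the last); returns when the fingers have stopped.
- bot.dwell(seconds).
- kinematics.solve_ik(position, orientation): joint angles nearest the present ones, or None.
- get_obs(): the state.
- vision.read_camera(name): name is "scene" or "top" or "wrist"; returns a dict with "frame" (480x640x3 uint8, red, green, blue), "intrinsics" (3x3 intrinsics, pixels), "dist" ([k1, k2, p1, p2, k3] as OpenCV has them; the pictures are not rectified), "view" (4x4, takes a point from world to camera coordinates). Camera axes: x right, y down, z forward; pixel columns grow to the right and rows downward; lengths in m; the calibration is good to about 2 mm. A picture is of the moment at which its call begins. There is no depth.
A pose or a line that the arm cannot do raises bot.IKError and nothing moves.
- hand_in(): hands the job in; it is judged then, once.
The state is a dict: "time_s": time; "joint_pos": joint angles; "joint_vel": joint speeds; "joint_efforts": joint torques, N m; "position": TCP position; "orientation": TCP orientation; "wrist_force": force on the tool from outside, world axes, zero at the start; "ft_torque": the same for the moment, N m; "gripper_width": finger opening in m; "grip_force": force on a finger pad.
Only numpy, scipy, OpenCV 4.12 (cv2) and the standard library are available. Lean on these libraries where they do the work, as an engineer would, in place of code of your own. Each camera call takes 0.05 s, during which the arm holds its last target. There are 200 camera calls.

## Task

A customer across the desk wants to pick a medal from the small display case. First tug the lid's thumb-turn gently upward, just as you find it, to learn whether the catch is on; if it is caught, turn the thumb-turn until the catch is off, then raise the lid to about 45 degrees and finish still holding it there. Do not wrench at the catch, let the lid drop or disturb the other things on the desk.

Things in the scene. Friction and masses are not known exactly. Their poses are not given: they have to be found in the camera images.
- case: Fixed wooden display case, 220 (x) by 340 (y) by 80 mm high without its lid, walls 8 mm, medals and crosses inside. Origin: centre of its underside. Its front, with the catch, is the -x side and faces away from the robot, to the customer; the lid is hinged on its +x rim, on the robot's side. The shut lid's top is 93 mm above the desk.
- lid: Lid: wooden frame 220 by 340 by 12 mm (front rail 48 mm wide) round a clear pane, 0.4 to 0.7 kg with the thumb-turn; 2.5 to 4 N at the thumb-turn lift it, up to 10 N if the gripper does not tilt with it. Nothing props it: short of upright it falls shut when let go. Origin: middle of the hinge axis; shut, its axes are parallel to the case's.
- lid_angle (a joint): Opening angle of the lid (rad): 0 shut, grows as the front edge rises towards the robot, 1.57 upright; 45 degrees is 0.785.
- hinge (a point): Middle of the hinge axis, 80.5 mm above the desk on the case's +x rim; the axis is the case's y axis. The thumb-turn's axis lies 188 mm from it.
- thumb_turn: Steel thumb-turn on the lid's front rail, 78 mm in front (-x) of the case's centre, midway along y. Wing 48 mm long, 11 thick, 18 tall on a stem, 15 to 33 mm above the lid's top; below the lid a 21 mm cam, under the wing's -x half, hooks a strike plate inside the front wall when caught. Origin: turning axis at the lid's top; z along the axis, x along the wing.
- turn_angle (a joint): Its angle (rad), 0 to 1.57, growing anticlockwise from above. 0: wing points to the front wall, catch fully on; 1.57: wing parallel to the front, surely off. Where between (0.6 to 1.25) it comes free varies: the strike is hidden and adjustable. Starts anywhere, stays where left (0.06 N m). Caught, the lid still rises about 2 mm there (0.01 rad); a tug of 7 to 15 N tells.
- turn_grip (a point): Centre of the wing, 24 mm above the lid's top on the turning axis: the place to grip it, across its 11 mm thickness.
- turn_tip (a point): End of the wing above the cam, 24 mm from the turning axis, at the height of turn_grip.
- figurine: Bystander: robed plaster figurine, 160 mm tall, 60 mm plinth, loose. Origin: centre of its underside.
- bottle: Bystander: amber bottle with a cap, 64 mm across, 210 mm tall, loose. Origin: centre of its underside.
- calculator: Bystander: black desk calculator, 150 by 85 by 16 mm, lying loose. Origin: centre of its underside.

How it is judged:
On the way, in this order (a step that is already met when the one before it is completed fails the run):
1. the thumb-turn, not yet turned, is tugged up until the cam pulls on its strike or the lid comes up (distance of turn_tip from where it was at the start of the episode below 0.011 m and contact force between the fingers and lid above 1 N and (contact force between thumb_turn and case above 2 N or value of joint lid_angle above 0.025 rad)).
2. the lid is clear of the catch and on its way up (value of joint lid_angle above 0.2 rad), for 0.1 s.
At the end, for the whole second after the job is handed in: The lid stands still at 45 degrees, give or take 10 (lid_angle 0.61 to 0.96, under 0.1 rad/s), carried by the gripper's fingers alone (over 1 N, no bystander touching the case or lid); figurine, bottle and calculator stand within 30 mm of where they were, the first two upright (value of joint lid_angle between 0.61 and 0.96 rad and velocity of joint lid_angle between -0.1 and 0.1 rad/s and contact force between the fingers and lid above 1 N and contact force between each of figurine, bottle, calculator and case below 0.3 N and distance of each of figurine, bottle, calculator from where it was at the start of the episode below 0.03 m and angle between each of figurine, bottle's own z axis and vertical below 0.2 rad); the arm keeps its last pose, push and grip.
It fails at once if the catch is wrenched: over 45 N between cam and strike (contact force between thumb_turn and case above 45 N).
It fails at once if the lid is let drop: it shuts faster than 2 rad/s (velocity of joint lid_angle below -2 rad/s).
It fails at once if a bystander is pushed more than 30 mm or tipped over (distance of any of figurine, bottle, calculator from where it was at the start of the episode above 0.03 m or angle between any of figurine, bottle's own z axis and vertical above 0.5 rad).
It also fails if it takes over 45 s, if anything falls off the work surface, if the arm or the gripper's body presses on something with over 40 N, if the wrist force passes 120 N, or if a joint passes its speed limit or range.

## Working session

There is one attempt and no reset: what is moved stays moved. The work goes in short steps, each a Python script; the robot and the scene stay as the last script left them, time stands still between calls to the robot, and variables do not carry over. Pictures are saved under pics/ and viewed, at most 10 in all, crops included, and the job is handed in when it is done.

```bash
mkdir -p pics; python3 - <<'E'
from workcell import bot, hand, kinematics, get_obs, vision
import cv2, numpy as np, pickle
d={}
for n in ("scene","top"):
    r=vision.read_camera(n); d[n]=r
    cv2.imwrite(f"pics/{n}0.png",r["frame"][:,:,::-1])
    print(n,r["intrinsics"].round(1).tolist(),np.round(r["dist"],4),r["view"].round(3).tolist())
pickle.dump(d,open("d.pkl","wb"))
o=get_obs();print(o["time_s"],o["orientation"],o["wrist_force"],o["gripper_width"])
E
```

```text
scene [[581.0, 0.0, 327.5], [0.0, 581.0, 253.5], [0.0, 0.0, 1.0]] [-0.0364  0.      0.      0.      0.    ] [[0.481, 0.877, -0.018, -0.325], [0.692, -0.392, -0.606, -0.31], [-0.538, 0.279, -0.795, 1.681], [0.0, 0.0, 0.0, 1.0]]
top [[483.4, 0.0, 322.0], [0.0, 483.4, 233.1], [0.0, 0.0, 1.0]] [-0.0322  0.      0.      0.      0.    ] [[0.016, -1.0, 0.01, 0.035], [-0.987, -0.018, -0.162, 0.615], [0.163, -0.007, -0.987, 1.026], [0.0, 0.0, 0.0, 1.0]]
0.1 [ 9.90157870e-01  1.39953493e-01 -9.03619248e-05 -6.35613521e-04] [-0.381126    0.48570124  0.08437684] 0.08531374450694536
```

View pics/top0.png

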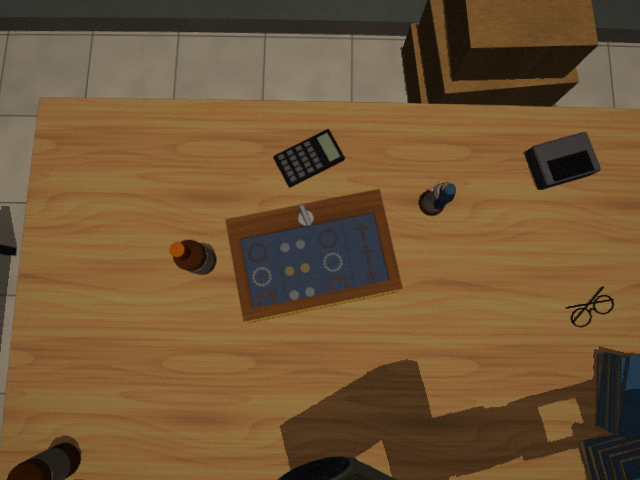

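View pics/scene0.png

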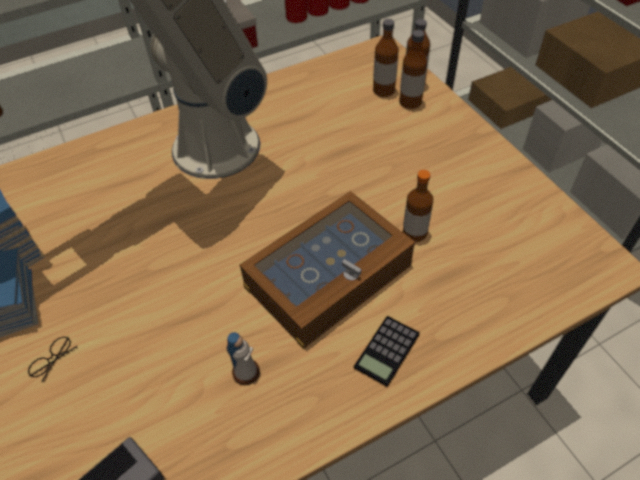

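The top view shows the case with lid corners near (227,219), (380,190), (401,288), (245,320). The thumb-turn is near (305,214), the bottle base near (205,258), the figurine at (432,203) and the calculator at (309,158). The scene view has the thumb-turn at about (351,268). I'll zoom in on the turn in both views and measure the lid.

```bash
cat > h.py <<'E'
import numpy as np, cv2
def ray(r,uv):
    p=cv2.undistortPoints(np.array([[uv]],float),r["intrinsics"],r["dist"])[0,0]
    R,t=r["view"][:3,:3],r["view"][:3,3]
    return -R.T@t, R.T@np.array([p[0],p[1],1.])
def onz(r,uv,z):
    c,d=ray(r,uv); return c+d*(z-c[2])/d[2]
def proj(r,P):
    return cv2.projectPoints(np.array(P,float).reshape(-1,3),cv2.Rodrigues(r["view"][:3,:3])[0],r["view"][:3,3],r["intrinsics"],r["dist"])[0][:,0]
E
python3 - <<'E'
import pickle; from h import *
d=pickle.load(open("d.pkl","rb")); f=d["top"]["frame"]
hsv=cv2.cvtColor(f,cv2.COLOR_RGB2HSV)
print([f[y,x].tolist() for x,y in((270,213),(235,260),(350,300),(280,200),(393,260))])
m=(f.max(2)<125).astype(np.uint8)*255
m[:180]=0;m[330:]=0;m[:,:220]=0;m[:,410:]=0
m=cv2.morphologyEx(m,cv2.MORPH_CLOSE,np.ones((7,7)))
c=max(cv2.findContours(m,0,1)[0],key=cv2.contourArea)
q=cv2.approxPolyDP(c,8,True)[:,0];print(q.tolist())
P=[onz(d["top"],p,.093) for p in q]
print(np.round(P,4),[round(float(np.linalg.norm(P[i]-P[i-1])),4) for i in range(len(P))])
a=cv2.resize(f[185:240,270:340][:,:,::-1],None,fx=5.7,fy=5.7,interpolation=cv2.INTER_CUBIC)
g=d["scene"]["frame"][240:295,315:385][:,:,::-1]
b=cv2.resize(g,None,fx=5.7,fy=5.7,interpolation=cv2.INTER_CUBIC)
cv2.imwrite("pics/crop.png",np.hstack([a,b])); print(a.shape)
E
```

```text
[[102, 59, 29], [88, 48, 19], [135, 103, 33], [140, 97, 53], [82, 46, 17]]
[[379, 189], [226, 219], [243, 320], [401, 288]]
[[ 0.7066 -0.0761  0.093 ]
 [ 0.6342  0.2526  0.093 ]
 [ 0.4215  0.2072  0.093 ]
 [ 0.4932 -0.1218  0.093 ]] [0.2182, 0.3366, 0.2175, 0.3367]
(314, 399, 3)
```

View pics/crop.png

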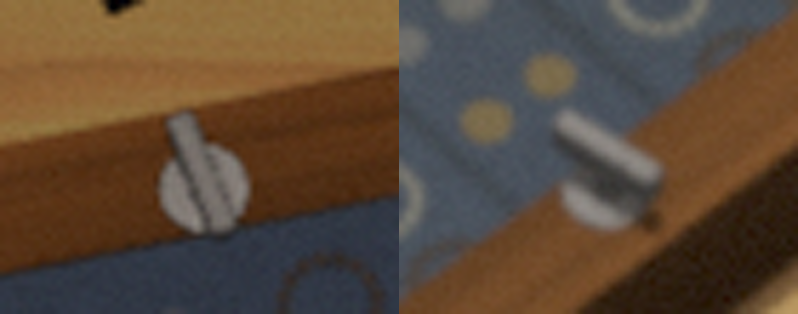

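The crop (5.7x) shows the wing running from top pixel ~(301.5,205.5) at the front to (308.5,225). In the scene view its top face runs from ~(344,260.5) to (360,270.7). It is turned only slightly off the front direction.

```bash
python3 - <<'E'
import pickle; from h import *
d=pickle.load(open("d.pkl","rb"))
P=np.array([[.7066,-.0761],[.6342,.2526],[.4215,.2072],[.4932,-.1218]])
C=P.mean(0); yv=(P[3]+P[0]-P[1]-P[2]); 
xv=(P[2]+P[3]-P[0]-P[1]); xv/=np.linalg.norm(xv); yv/=np.linalg.norm(yv)
a=[np.arctan2(xv[1],xv[0]),np.arctan2(-yv[0],yv[1])]
print("C",C,"yaw x,y",np.degrees(a)); 
yaw=a[1]; X=np.array([np.cos(yaw),np.sin(yaw)])
T=C-.078*X; print("turn",T, "X",X)
t=d["top"];s=d["scene"]
for n,u in(("top",[(301.5,205.5),(308.5,225.)]),("scene",[(360,270.7),(344.1,260.7)])):
    A=[onz(d[n],x,.126)[:2] for x in u]; w=A[0]-A[1]; mid=(A[0]+A[1])/2
    print(n,A,np.linalg.norm(w),"mid",mid,"angle", np.degrees(np.arctan2(w[1],w[0])-np.arctan2(-X[1],-X[0])))
# disc of plate at lid top
print("disc", onz(t,(270+205/5.7,185+188/5.7),.095))
# bystanders
print("bottle",onz(t,(178,248),.21),onz(t,(208,261),0.0),"fig",onz(t,(432,205),0.),"calc",onz(t,(309,158),.016))
E
```

```text
C [0.563875 0.065475] yaw x,y [-167.93187632 -167.64194844]
turn [0.64006768 0.08216858] X [-0.97682923 -0.21402021]
top [array([0.65941368, 0.09014294]), array([0.61833596, 0.0746794 ])] 0.043891906319445964 mid [0.63887482 0.08241117] angle 8.270590590979374
scene [array([0.66201897, 0.08991834]), array([0.62192992, 0.07344628])] 0.043341215679768806 mid [0.64197444 0.08168231] angle 9.979058441219424
disc [0.63914598 0.08110141 0.095     ]
bottle [0.55472839 0.31748176 0.21      ] [0.55261961 0.30764893 0.        ] fig [ 0.6945368  -0.21331726  0.        ] calc [0.7989761  0.07925591 0.016     ]
```

```bash
cat >> h.py <<'E'
from scipy.spatial.transform import Rotation as Rn
T=np.array([.640,.082]); YAW=np.radians(-167.7); CY=np.array([-np.sin(YAW),np.cos(YAW),0])
TURN0=np.radians(9.2); WING0=YAW+np.pi+TURN0
HINGE=np.array([.563875,.065475,.0805])+.110*np.array([np.cos(YAW),np.sin(YAW),0])
def down(w,flip=0):   # tool down, tool x along wing direction w
    z=np.array([0,0,-1.]);x=np.array([np.cos(w+flip*np.pi),np.sin(w+flip*np.pi),0])
    return Rn.from_matrix(np.c_[x,np.cross(z,x),z])
def lift(p,R,a):      # rotate pose about hinge by opening angle a
    q=Rn.from_rotvec(CY*a); return HINGE+q.apply(np.asarray(p)-HINGE),(q*R)
E
python3 - <<'E'
from workcell import bot, hand, kinematics, get_obs, vision
from h import *
p=np.r_[T,.117]
print(HINGE, lift(p,down(0),.785)[0])
for fl in (0,1):
    for w in (0,40,79):
        q=kinematics.solve_ik(p,down(WING0+np.radians(w),fl).as_quat());print(fl,w,None if q is None else np.round(q,2))
    for a in(.4,.785):
        pp,R=lift(p,down(WING0+np.radians(79),fl),a);q=kinematics.solve_ik(pp,R.as_quat());print(fl,a,None if q is None else np.round(q,2))
E
```

```text
[0.45639999 0.04204166 0.0805    ] [0.56107401 0.06479135 0.23913065]
0 0 [ 0.13  0.52  1.69 -0.    0.93  1.32]
0 40 [ 0.13  0.52  1.69 -0.    0.93  0.62]
0 79 [ 0.13  0.52  1.69 -0.    0.93 -0.06]
0 0.4 [ 0.1   0.25  2.    0.1   0.49 -0.16]
0 0.785 [ 0.04  0.05  2.31  1.53  0.12 -1.62]
1 0 [ 0.13  0.52  1.69 -0.    0.93 -1.82]
1 40 [ 0.13  0.52  1.69 -0.    0.93 -2.52]
1 79 None
1 0.4 [0.1  0.25 2.   0.1  0.49 2.98]
1 0.785 [0.04 0.05 2.31 1.53 0.12 1.52]
```

```bash
python3 - <<'E'
from workcell import bot, hand, kinematics, get_obs, vision
from h import *
R=down(WING0).as_quat()
bot.reach(np.r_[T,.26],R)
r=vision.read_camera("wrist"); cv2.imwrite("pics/w1.png",r["frame"][:,:,::-1])
e=np.array([np.cos(WING0),np.sin(WING0)])*.024
print(proj(r,[np.r_[T+e,.126],np.r_[T-e,.126],np.r_[T,.093]]).round(0).tolist(), get_obs()["time_s"],get_obs()["wrist_force"])
E
```

```text
[[322.0, 192.0], [322.0, 259.0], [322.0, 213.0]] 3.0583 [-0.72882746  0.08948817  1.16510391]
```

View pics/w1.png

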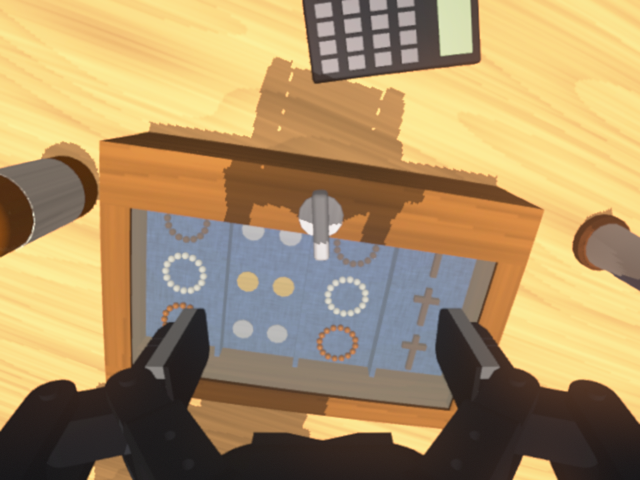

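The wrist view shows the wing running from (320,192) to (321,260). I predicted (322,192) to (322,259), so the pose is good to about 1 mm. Next: descend, grip and tug.

```bash
python3 - <<'E'
from workcell import bot, hand, kinematics, get_obs, vision
from h import *
hand.move_gripper(.05,40)
bot.servo_line(np.r_[T,.117],velocity=.1)
F0=get_obs()["wrist_force"]; print("pre",F0.round(2))
hand.move_gripper(0,40)
o=get_obs();F1=o["wrist_force"];print("grip",(F1-F0).round(2),o["gripper_width"],o["grip_force"],o["position"],o["time_s"])
if .008<o["gripper_width"]<.015:
    z=.117
    while z<.124:
        z+=.0005; bot.servo_line(np.r_[T,z],velocity=.02); bot.dwell(.05)
        o=get_obs(); f=o["wrist_force"]-F1; print(round(z,4),o["position"][2].round(4),f.round(1))
        if f[2]<-10: break
    bot.dwell(.2); print((get_obs()["wrist_force"]-F1).round(1))
    bot.servo_line(np.r_[T,.117],velocity=.02)
    o=get_obs();print((o["wrist_force"]-F1).round(1),o["gripper_width"],o["time_s"])
E
```

```text
pre [-0.56  0.01  0.1 ]
grip [-1.24  2.06  5.  ] 0.010352819424950997 43.541376292705536 [0.64006741 0.08226545 0.11739814] 5.5167
0.1175 0.1175 [ 2.1  1.6 -4.3]
0.118 0.1177 [ 3.6  2.5 -8.4]
0.1185 0.1184 [ 2.8  2.7 -8.7]
0.119 0.1188 [  2.4   3.5 -10.1]
[ 1.7  2.6 -9.5]
[ 2.1  2.9 -4.2] 0.010028543608070572 7.1667
```

The closing fingers preloaded the wing by +5 N downward, so the net pull was only about 5 N. I'll tug again, measured from the ungripped zero.

```bash
python3 - <<'E'
from workcell import bot, hand, kinematics, get_obs, vision
from h import *
z=.118
while z<.126:
    z+=.0005; bot.servo_line(np.r_[T,z],velocity=.02); bot.dwell(.05)
    o=get_obs(); f=o["wrist_force"]; print(round(z,4),o["position"][2].round(4),f.round(1))
    if f[2]<-14: break
bot.dwell(.3); o=get_obs();print(o["wrist_force"].round(1),o["gripper_width"],o["position"].round(4),o["time_s"])
E
```

```text
0.1185 0.1184 [ 0.8  5.3 -3.5]
0.119 0.1188 [ 0.6  5.  -3.6]
0.1195 0.1192 [ 0.2  5.1 -4.2]
0.12 0.1194 [ 1.2  5.1 -6.9]
0.1205 0.1195 [  2.6   4.7 -11. ]
0.121 0.1196 [  4.3   5.1 -14.4]
[  4.7   6.1 -13.1] 0.009817897209349717 [0.6397 0.0821 0.1196] 9.2667
```

The pull stiffened sharply at 2 mm of rise and reached 14 N, so the catch is on. I'll ease back down and turn it.

```bash
python3 - <<'E'
from workcell import bot, hand, kinematics, get_obs, vision
from h import *
bot.servo_line(np.r_[T,.1178],velocity=.02)
print(get_obs()["wrist_force"].round(1))
for a in range(8,81,8):
    bot.reach(np.r_[T,.1178],down(WING0+np.radians(min(a,77))).as_quat())
    o=get_obs();print(a,o["wrist_force"].round(1),o["ft_torque"].round(2),round(o["gripper_width"],4))
    if np.linalg.norm(o["wrist_force"])>30: break
print(o["time_s"])
r=vision.read_camera("wrist"); cv2.imwrite("pics/w2.png",r["frame"][:,:,::-1])
E
```

```text
[ 1.9  5.5 -2.9]
8 [ 0.2  6.4 -2.9] [ 1.05 -0.18  0.  ] 0.0102
16 [-0.1  6.5 -3.5] [ 1.28 -0.1   0.07] 0.0099
24 [ 0.7  7.4 -2.9] [1.41 0.03 0.06] 0.0102
32 [-0.3  8.5 -3.8] [1.54 0.09 0.08] 0.0102
40 [-1.9  9.8 -3.2] [1.59 0.23 0.07] 0.0101
48 [-2.6 10.9 -2.7] [1.64 0.36 0.06] 0.0103
56 [-3.  10.4 -1.1] [1.73 0.5  0.02] 0.0102
64 [-5.1 11.1 -1.5] [1.71 0.66 0.03] 0.0102
72 [-5.3 11.5 -0.2] [1.78 0.75 0.06] 0.01
80 [-6.  10.6  1.4] [1.76 0.88 0.02] 0.0104
12.15
```

View pics/w2.png

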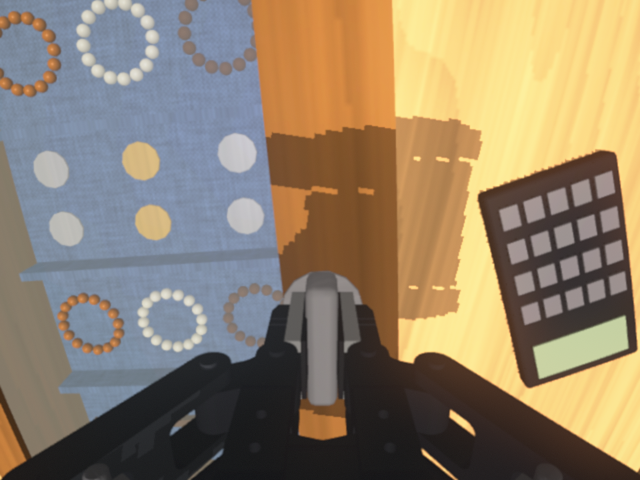

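The wing is held between the pads, parallel to the front rail from (320,275) to (320,400). Next I'll check the joint path for the arc, then lift.

```bash
python3 - <<'E'
from workcell import bot, hand, kinematics, get_obs, vision
from h import *
p0=np.r_[T,.1178];R0=down(WING0+np.radians(77))
for a in np.arange(0,.79,.06):
    pp,R=lift(p0,R0,a);q=kinematics.solve_ik(pp,R.as_quat());print(round(a,2),np.round(q,2))
hand.move_gripper(0,60)
for a in np.arange(.02,.32,.03):
    pp,R=lift(p0,R0,a); bot.servo_line(pp,R.as_quat(),velocity=.04)
    o=get_obs(); print(round(a,2),o["wrist_force"].round(1),round(o["gripper_width"],4))
    if np.linalg.norm(o["wrist_force"])>25: print("STOP");break
print(o["time_s"],o["position"],pp)
E
```

```text
0.0 [ 0.13  0.52  1.69 -0.    0.93 -0.02]
0.06 [ 0.12  0.48  1.73  0.01  0.87 -0.03]
0.12 [ 0.12  0.44  1.78  0.02  0.8  -0.04]
0.18 [ 0.11  0.4   1.82  0.03  0.74 -0.05]
0.24 [ 0.11  0.36  1.87  0.04  0.67 -0.07]
0.3 [ 0.11  0.32  1.92  0.06  0.61 -0.08]
0.36 [ 0.1   0.28  1.97  0.08  0.54 -0.11]
0.42 [ 0.09  0.24  2.01  0.11  0.47 -0.14]
0.48 [ 0.09  0.2   2.06  0.15  0.4  -0.18]
0.54 [ 0.08  0.17  2.11  0.21  0.33 -0.25]
0.6 [ 0.07  0.14  2.16  0.31  0.27 -0.35]
0.66 [ 0.06  0.1   2.21  0.48  0.2  -0.53]
0.72 [ 0.05  0.08  2.25  0.83  0.14 -0.88]
0.78 [ 0.04  0.05  2.3   1.46  0.12 -1.51]
0.02 [-3.3 11.9 -4.4] 0.0098
0.05 [-4.  11.2 -5.1] 0.0099
0.08 [-3.8 11.4 -4.5] 0.0095
0.11 [-3.9 11.1 -5.1] 0.01
0.14 [-3.1 12.7 -3.2] 0.0101
0.17 [-3.  11.6 -2.9] 0.0098
0.2 [-2.6 11.8 -3.6] 0.01
0.23 [-2.9 12.7 -4.1] 0.0101
0.26 [-3.3 12.2 -3.3] 0.0098
0.29 [-2.1 13.2 -3.6] 0.0102
15.2917 [0.6202184  0.07920726 0.16943278] [0.62191302 0.0780564  0.16997233]
```

```bash
python3 - <<'E'
from workcell import bot, hand, kinematics, get_obs, vision
from h import *
p0=np.r_[T,.1178];R0=down(WING0+np.radians(77))
for a in np.r_[np.arange(.32,.74,.03),.755]:
    pp,R=lift(p0,R0,a); bot.servo_line(pp,R.as_quat(),velocity=.04 if a<.55 else .012)
    o=get_obs(); print(round(a,2),o["wrist_force"].round(1),round(o["gripper_width"],4),np.abs(o["joint_vel"]).max().round(2))
    if np.linalg.norm(o["wrist_force"])>30: print("STOP");break
bot.dwell(.5);o=get_obs();print(o["time_s"],o["position"],pp)
for n in("scene","top"):
    r=vision.read_camera(n); cv2.imwrite(f"pics/{n}1.png",r["frame"][:,:,::-1])
E
```

```text
0.32 [-2.9 12.8 -3. ] 0.0096 0.01
0.35 [-2.5 13.8 -3.9] 0.0097 0.01
0.38 [-2.8 14.5 -2.9] 0.0098 0.01
0.41 [-2.8 14.  -3.4] 0.0097 0.01
0.44 [-1.2 14.5 -3.6] 0.0097 0.01
0.47 [-1.8 15.3 -3.1] 0.0098 0.01
0.5 [-1.  14.2 -1.8] 0.0096 0.01
0.53 [-1.2 15.4 -2.2] 0.0097 0.01
0.56 [-0.7 14.6 -2. ] 0.0101 0.0
0.59 [-0.8 13.8 -1.4] 0.01 0.0
0.62 [-1.7 13.4 -2.2] 0.0095 0.0
0.65 [-1.3 12.2 -0.6] 0.0095 0.0
0.68 [-0.6 11.6 -1.2] 0.0097 0.0
0.71 [-0.1  9.8 -1.9] 0.0094 0.0
0.76 [-0.7  5.8 -2.7] 0.0099 0.0
22.7417 [0.56404619 0.06682641 0.23586335] [0.56514025 0.06567794 0.23642885]
```

View pics/scene1.png

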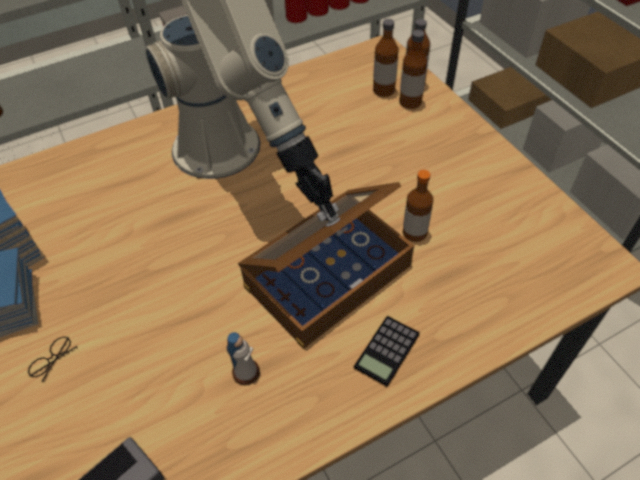

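The lid stands open at roughly 43° with the gripper on the thumb-turn, its front edge running from (242,265) to (398,185). The figurine (242,360), bottle (418,210) and calculator (388,350) are where they started. The arm is still and the grip is firm.

```bash
python3 -c "
from workcell import hand_in
print(hand_in())"
```

```text
the job is handed in; nothing more can be done
None
```

I tugged the thumb-turn and found the catch on, turned it off and raised the lid to about 43°, where the gripper still holds it; the job is handed in (no verdict was returned) and the bystanders looked unmoved.

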